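Lay out the blue mosaic samples as a tone scale

TASK

Lay the four blue mosaic sample blocks out on the wooden tone rail in order of shade, one on each yellow mark: the lightest on the mark beside the white stud, then step by step darker to the darkest on the mark beside the black stud. Each block shall lie flat with its tesserae up, centred on its mark and with its long side along the rail, and be let go.

Things in the scene. Friction and masses are not known exactly. Their poses are not given: they have to be found in the camera images.
- sample_pale: Loose sample block (palest of the four: very pale ice blue): a pale timber block faced on top with 2 x 3 glass mosaic tesserae of one shade; 36 mm (its x) by 52 mm (its y) by 32 mm high, 60 to 130 g, rigid. Origin: centre of its underside; z up. Grip it across the 36 mm side (fingers closing along its x). The four differ only in shade.
- sample_sky: Loose sample block (second lightest: sky blue): a pale timber block faced on top with 2 x 3 glass mosaic tesserae of one shade; 36 mm (its x) by 52 mm (its y) by 32 mm high, 60 to 130 g, rigid. Origin: centre of its underside; z up. Grip it across the 36 mm side (fingers closing along its x). The four differ only in shade.
- sample_cobalt: Loose sample block (second darkest: strong cobalt blue): a pale timber block faced on top with 2 x 3 glass mosaic tesserae of one shade; 36 mm (its x) by 52 mm (its y) by 32 mm high, 60 to 130 g, rigid. Origin: centre of its underside; z up. Grip it across the 36 mm side (fingers closing along its x). The four differ only in shade.
- sample_navy: Loose sample block (darkest of the four: almost black navy): a pale timber block faced on top with 2 x 3 glass mosaic tesserae of one shade; 36 mm (its x) by 52 mm (its y) by 32 mm high, 60 to 130 g, rigid. Origin: centre of its underside; z up. Grip it across the 36 mm side (fingers closing along its x). The four differ only in shade.
- mark_1: Yellow rectangle with dark border, 38 mm (x, across the rail) by 54 mm (y, along it), 2 mm thick, no. 1 of the row of four counted along its +y, 74 mm apart. Origin: centre of its underside, 12 mm above the table; top face at 14 mm. Fixed, on the centre line of the tone rail: a fixed brown board 340 x 90 mm, 12 mm high, lying elsewhere and at another angle each start.
- mark_2: Yellow rectangle with dark border, 38 mm (x, across the rail) by 54 mm (y, along it), 2 mm thick, no. 2 of the row of four counted along its +y, 74 mm apart. Origin: centre of its underside, 12 mm above the table; top face at 14 mm. Fixed, on the centre line of the tone rail: a fixed brown board 340 x 90 mm, 12 mm high, lying elsewhere and at another angle each start.
- mark_3: Yellow rectangle with dark border, 38 mm (x, across the rail) by 54 mm (y, along it), 2 mm thick, no. 3 of the row of four counted along its +y, 74 mm apart. Origin: centre of its underside, 12 mm above the table; top face at 14 mm. Fixed, on the centre line of the tone rail: a fixed brown board 340 x 90 mm, 12 mm high, lying elsewhere and at another angle each start.
- mark_4: Yellow rectangle with dark border, 38 mm (x, across the rail) by 54 mm (y, along it), 2 mm thick, no. 4 of the row of four counted along its +y, 74 mm apart. Origin: centre of its underside, 12 mm above the table; top face at 14 mm. Fixed, on the centre line of the tone rail: a fixed brown board 340 x 90 mm, 12 mm high, lying elsewhere and at another angle each start.
- white_stud: Round white stud, 22 mm across, 7.5 mm high, fixed on the tone rail beyond one end of the row of marks, 44 mm from the centre of the last mark: tells which end is for the lightest sample. Which end it stands at differs between starts. Origin: centre of its underside, 12 mm above the table.
- black_stud: Round black stud, 22 mm across, 7.5 mm high, fixed on the tone rail beyond one end of the row of marks, 44 mm from the centre of the last mark: tells which end is for the darkest sample. Which end it stands at differs between starts. Origin as the white one. (Always at the right rear of the table: an open wooden case, x 0.46 to 0.70 m, y -0.19 to -0.47 m, 80 mm high, its raised lid at the back 270 mm.)

How it is judged:
By the outcome, as a careful person would: the job done as asked, in the order asked, and still so for the second after the job is handed in, with the robot touching nothing.
It also fails if it takes over 109 s, if anything falls off the work surface, if the arm or the gripper's body presses on something with over 40 N, if the wrist force passes 120 N, or if a joint passes its speed limit or range.

ROBOT

A 7-joint arm with a two-finger parallel gripper is mounted at the origin on the work surface; the furniture and walls round the work are solid. World frame = base frame: x ahead of the robot, y to its left, z up, the work surface at z = 0. Lengths are in mm, angles in rad, forces in N, time in s.
With the tool pointing down it reaches from about 400 to 875 mm from the base axis. Payload 4.4 kg.
Tool frame: the origin (TCP) lies between the finger pads; the fingertips stand 25 mm ahead of it and the grasp point (between the pads) lies 6 mm ahead of it (manip.tips_ahead is the distance from the TCP to the fingertips, in mm); z points along the fingers, y is the line along which they close (so a half turn about z gives the same grasp; the last joint's range is limited). The gripper opens to 85 mm and grips with 20 to 120 N. Pads are 22 mm wide; open, the fingers measure 114 mm over their backs; the gripper's body (76 mm by 85 mm) begins 54 mm behind the grasp point. The pads swing forward as they close: fully open they stand 13 mm farther back than shut.
Start: joints at [1.078, 0.628, 0.038, 1.517, -0.027, 0.996, -0.02], TCP at [269.101, -591.694, 256.313] pointing down, gripper open.
Joint ranges: [-3.06, 3.06], [-0.37, 2.12], [-1.25, 1.32], [0.18, 2.47], [-1.1, 4.24], [0.23, 1.98], [-2.94, 2.94]. Speed limits (rad/s): [2.57, 2.57, 3.14, 3.14, 3.14, 3.14, 3.14].

INTERFACE

Orientations are given as a rotation vector (axis times angle).
In Python, from rig import manip, optics, ticket gives the robot as it stands.
- The arm moves only by the tool jog_arm, never from a script. Its arguments are lists of equal length, an entry for each row: "translation": the shift along the tool's x, y, z in cm, a list of three; "dr": the turn, a rotation vector about the tool's x, y, z in degrees, a list of three. In form: {"translation": [[dx, dy, dz], ...], "dr": [[ax, ay, az], ...]}. A call has 1 to 8 rows; each row is the pose to reach, as a shift and turn from the pose commanded when the call began, along the tool's axes at that moment; what a row does not reach only later rows make up. A row lasts 1/8 s, in which the tool goes at most 62.5 mm and 10.7 degrees, less where a joint would pass 70% of its speed; a pose out of reach is approached as far as the arm can. A call with a gripper value outside its range is refused whole. "fingers" is the closure, from -1 (fully open) to 1 (shut), set as the call begins (left out, the last holds). The fingers move at their own pace and stop on an object; "grip_force" is the grip in N (left out, the last holds). Time passes only in rows, so rows that repeat a pose let the fingers close. It gives the time, the measured TCP pose, the force, the opening and the grip force at its end, in the units of the state.
- manip.get_state(): the state, without advancing time (a new reading comes with each control period).
- optics.snapshot(name): name is "scene" or "top" or "wrist"; returns (picture, depth): 420x560x3 uint8, red, green, blue; 420x560 float32, mm along the optical axis (not along the pixel's ray), 0 where there is no reading.
- optics.camera_info(name): a dict with "intrinsics" (3x3 intrinsics, pixels), "R" (3x3) and "t" (3): a world point X has camera coordinates R X + t; the wrist camera has in their place "hand_eye" (4x4, takes a point from camera to tool coordinates, whose origin is the TCP and whose axes are the flange's). Camera axes: x right, y down, z forward; pixel columns grow to the right and rows downward; lengths in mm; the calibration is good to about 2 mm. The wrist camera is an equidistant fisheye: a pixel r from the principal point sees the ray r / f radians off the axis. A picture is of the moment at which its call begins: read the wrist's pose just before it. camera_info takes no time and is no camera call.
- ticket.close_job(): hands the job in; it is judged then, once.
The state is a dict: "clock": time; "joint_pos": joint angles; "qd": joint speeds; "joint_torque": joint torques, N m; "tcp_pos": TCP position; "tool_rot": TCP orientation; "wrist_force": force on the tool from outside, world axes, zero at the start; "torque": the same for the moment, N m; "opening": opening from 0.0 (shut) to 1.0 (fully open); "finger_force": force on a finger pad.
Only numpy, scipy, OpenCV 4.12 (cv2) and the standard library are available. Lean on these libraries where they do the work, as an engineer would, in place of code of your own. Each camera call takes 0.05 s, during which the arm holds its last target. There are 200 camera calls.

## Working session

There is one attempt and no reset: what is moved stays moved. The work goes in short steps, Python scripts to look and compute and a tool call to move; the robot and the scene stay as the last step left them, time stands still between calls to the robot, and variables do not carry over. Pictures are saved under pics/ and viewed, at most 14 in all, crops included, and the job is handed in when it is done.

Besides the shell and the picture viewer there is one more tool, called as a command line: name --argument value ..., lists and objects as JSON in quotes. jog_arm: Moves the arm, as the interface text tells. Its arguments: {"type":"object","properties":{"translation":{"type":"array"},"dr":{"type":"array"},"fingers":{"type":"number"},"grip_force":{"type":"number"}},"required":["translation","dr"]}

```bash
mkdir -p pics; ls; python3 - <<'E'
from rig import manip, optics
import cv2
print(manip.get_state())
for n in("top","scene"):
    p,d=optics.snapshot(n); cv2.imwrite(f"pics/{n}0.png",p[:,:,::-1]); import numpy as np; np.save(f"{n}0.npy",d)
    print(optics.camera_info(n))
print(optics.camera_info("wrist"), manip.tips_ahead)
E
```

```text
pics
{'clock': 0.0, 'joint_pos': array([ 1.07819534,  0.6293403 ,  0.03844813,  1.51839561, -0.02700914,
        0.99631266, -0.02003125]), 'qd': array([ 0.00125778, -0.00080334, -0.00043904,  0.00235279, -0.00051209,
        0.00070113,  0.00027252]), 'joint_torque': array([-2.27560472e-04, -5.63411629e+01,  1.22629222e+00, -1.93448943e+01,
        1.09888767e-02,  1.04797538e-02,  6.43296914e-06]), 'tcp_pos': array([ 268.85280734, -591.13688503,  255.38412049]), 'tool_rot': array([-3.06849767e+00, -6.64876268e-01,  6.77960425e-04]), 'wrist_force': array([-0.26916362, -0.31126604, -0.17894675]), 'torque': array([ 0.00271602, -0.04403846, -0.02691983]), 'finger_force': 0.0, 'opening': 0.9997321419090145}
{'intrinsics': array([[409.52293881,   0.        , 279.59296027],
       [  0.        , 409.52293881, 214.50226122],
       [  0.        ,   0.        ,   1.        ]]), 'R': array([[ 0.0177402 , -0.99980082, -0.00914309],
       [-0.98998307, -0.01628348, -0.14024398],
       [ 0.14006716,  0.01153946, -0.99007476]]), 't': array([  60.16694973,  467.35005207, 1058.10512718])}
{'intr
[... 199 characters left out ...]
28,  0.00885571],
       [-0.46261551,  0.51112568, -0.72438762],
       [ 0.47653457, -0.545647  , -0.68933602]]), 't': array([395.04175781, 211.57330781, 992.64515023])}
{'intrinsics': array([[325.1922621 ,   0.        , 282.04315305],
       [  0.        , 325.1922621 , 212.37200804],
       [  0.        ,   0.        ,   1.        ]]), 'hand_eye': array([[ 7.04943619e-04, -9.48837269e-01, -3.15764691e-01,
         8.22286316e+01],
       [ 9.99999746e-01,  6.35961414e-04,  3.21503800e-04,
        -1.46962107e+00],
       [-1.04240628e-04, -3.15764838e-01,  9.48837476e-01,
        -1.18747271e+02],
       [ 0.00000000e+00,  0.00000000e+00,  0.00000000e+00,
         1.00000000e+00]])} 25.0
```

View pics/top0.png

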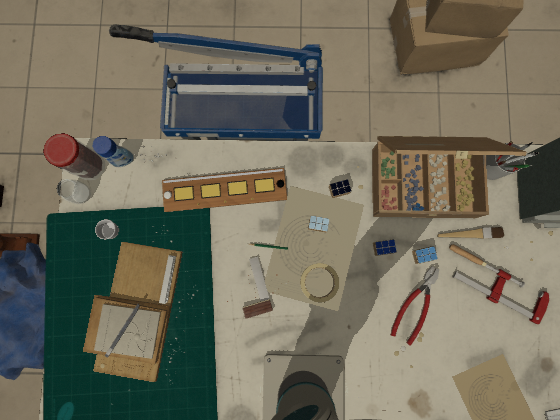

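View pics/scene0.png

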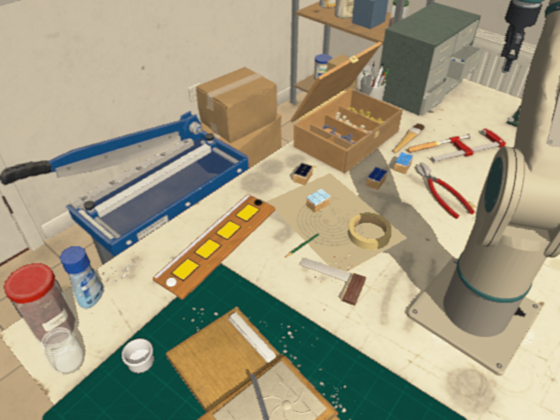

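```bash
cat > h.py <<'E'
import numpy as np, cv2
from rig import manip, optics
from scipy.spatial.transform import Rotation as Rn
def ray(n,uv,st=None):
    c=optics.camera_info(n);K=c["intrinsics"];u=np.atleast_2d(uv).astype(float)
    x=(u-[K[0,2],K[1,2]])/[K[0,0],K[1,1]]
    if n!="wrist":
        d=np.c_[x,np.ones(len(x))]@c["R"]; o=-c["R"].T@c["t"]; return o,d
    r=np.linalg.norm(x,axis=1,keepdims=True); d=np.c_[x*np.sinc(r/np.pi)**1,np.cos(r)]
    T=c["hand_eye"];R=Rn.from_rotvec(st["tool_rot"]).as_matrix()
    return R@T[:3,3]+st["tcp_pos"], d@T[:3,:3].T@R.T
def onz(n,uv,z,st=None):
    o,d=ray(n,uv,st); return (o+d*((z-o[2])/d[:,2:]))[:,:2]
def topix(n,X,st=None):
    c=optics.camera_info(n);K=c["intrinsics"];X=np.atleast_2d(X).astype(float)
    if n!="wrist":
        p=X@c["R"].T+c["t"]; x=p[:,:2]/p[:,2:]
    else:
        R=Rn.from_rotvec(st["tool_rot"]).as_matrix();T=c["hand_eye"]
        p=((X-st["tcp_pos"])@R-T[:3,3])@T[:3,:3]
        r=np.linalg.norm(p[:,:2],axis=1,keepdims=True); x=p[:,:2]/r*np.arctan2(r,p[:,2:])
    return x*[K[0,0],K[1,1]]+[K[0,2],K[1,2]]
def rect(n,img,z,cx,cy,w,h,s,st=None):
    """orthographic view at height z, s px/mm; up=+x, left=+y"""
    H,W=int(h*s),int(w*s);v,u=np.mgrid[:H,:W]
    X=np.c_[(cx+h/2-(v+.5)/s).ravel(),(cy+w/2-(u+.5)/s).ravel(),np.full(H*W,z)]
    m=topix(n,X,st).reshape(H,W,2).astype(np.float32)
    return cv2.remap(img,m,None,cv2.INTER_CUBIC)
E
python3 - <<'E'
from h import *
img=cv2.imread("pics/top0.png")
for uv in [(183,193),(210,190.5),(237,188),(264,185)]: print(onz("top",uv,14))
for uv in [(341,187),(318,224),(385,247),(426,253)]: print(onz("top",uv,32))
a=rect("top",img,32,590,-150,400,300,2); b=rect("top",img,14,620,120,400,250,2)
for i in (a,b):
  for k in range(0,i.shape[1],100): i[:6,k]=(0,0,255)
  for k in range(0,i.shape[0],100): i[k,:6]=(0,0,255)
cv2.imwrite("pics/a.png",a);cv2.imwrite("pics/b.png",b)
E
```

```text
[[524.08412999 333.92873213]]
[[532.23022745 260.16660184]]
[[540.38053632 186.3663376 ]]
[[549.93301411 112.56018599]]
[[543.8403626  -95.66323535]]
[[442.62114735 -34.320367  ]]
[[ 384.61316874 -210.77525916]]
[[ 370.72409544 -317.81766462]]
```

View pics/a.png

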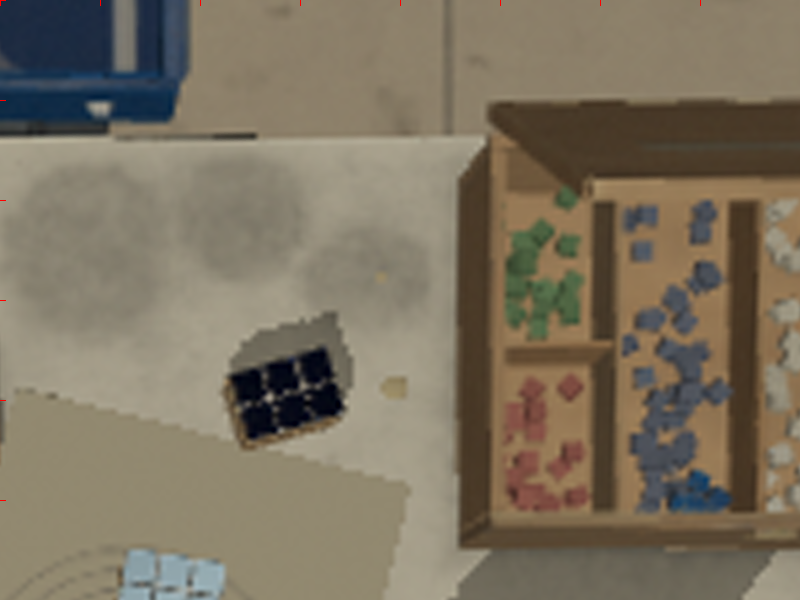

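View pics/b.png

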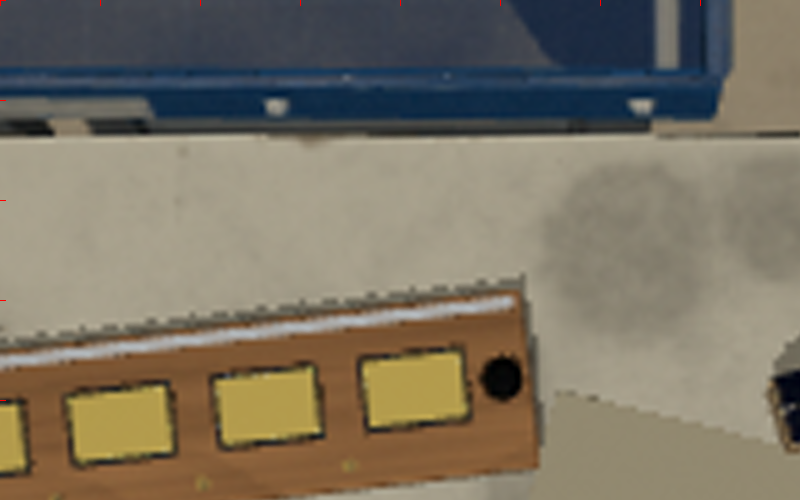

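```bash
cat > seg.py <<'E'
from h import *
def box(m,cx,cy,w,h,s,amin):
    m=cv2.morphologyEx(m.astype(np.uint8)*255,cv2.MORPH_CLOSE,np.ones((int(5*s)|1,)*2))
    out=[]
    for c in cv2.findContours(m,0,2)[0]:
        (u,v),(a,b),t=cv2.minAreaRect(c)
        if a*b/s/s<amin: continue
        P=cv2.boxPoints(((u,v),(a,b),t)); e=max((P[1]-P[0],P[2]-P[1]),key=np.linalg.norm)
        d=np.array([-e[1],-e[0]]) # world xy of long side
        out.append((cx+h/2-(v+.5)/s,cy+w/2-(u+.5)/s,(np.degrees(np.arctan2(d[1],d[0]))%180),max(a,b)/s,min(a,b)/s))
    return out
def masks(i):
    b,g,r=[i[...,k].astype(int) for k in range(3)]
    return {"yellow":(r-b>60)&(g-b>45),"blue":(b-r>12)}
E
python3 - <<'E'
from seg import *
np.set_printoptions(precision=1,suppress=True)
img=cv2.imread("pics/top0.png")
i=rect("top",img,14,540,220,400,200,2)
print("marks",*np.array(box(masks(i)["yellow"],540,220,400,200,2,800)),sep="\n")
for n,(x,y) in dict(navy=(544,-96),pale=(443,-34),cobalt=(385,-211),sky=(371,-318)).items():
    i=rect("top",img,32,x,y,76,76,3)
    print(n,*np.array(box(masks(i)["blue"],x,y,76,76,3,600)))
E
```

```text
marks
[524.1 333.2  97.   49.6  33.4]
[533.  259.7  97.1  50.2  33.3]
[541.6 186.1  97.6  49.5  33.2]
[550.5 112.7  96.6  49.7  33.4]
navy [543.2 -94.  106.9  47.6  33.2]
pale [445.6 -35.9  81.3  49.4  34. ]
cobalt [ 385.3 -212.2   99.1   51.2   35. ]
sky [ 367.4 -318.3  103.5   52.4   35.3]
```

```bash
cat > plan.py <<'E'
import sys
from h import *
np.set_printoptions(precision=2,suppress=True)
def plan(*tg):
    st=manip.get_state();R=Rn.from_rotvec(st["tool_rot"]).as_matrix()
    print("t",round(st["clock"],2),"at",st["tcp_pos"])
    for x,y,z,a in tg:
        c,s=np.cos(np.radians(a)),np.sin(np.radians(a))
        G=np.array([[c,s,0],[s,-c,0],[0,0,-1.]])
        print((x,y,z,a),"tr",(R.T@(np.array([x,y,z])-st["tcp_pos"])/10),"dr",Rn.from_matrix(R.T@G).as_rotvec(degrees=True))
if __name__=="__main__":
    v=list(map(float,sys.argv[1:])); plan(*[v[i:i+4] for i in range(0,len(v),4)])
E
python3 plan.py 367.4 -318.3 150 103.5
```

```text
t 0.1 at [ 268.86 -591.22  255.49]
(367.4, -318.3, 150.0, 103.5) tr [ 20.27 -20.75  10.58] dr [ -0.08  -0.07 -79.05]
```

jog_arm --translation '[[20.3,-20.7,10.6],[20.3,-20.7,10.6],[20.3,-20.7,10.6],[20.3,-20.7,10.6],[20.3,-20.7,10.6],[20.3,-20.7,10.6],[20.3,-20.7,10.6],[20.3,-20.7,10.6]]' --dr '[[0,0,-79],[0,0,-79],[0,0,-79],[0,0,-79],[0,0,-79],[0,0,-79],[0,0,-79],[0,0,-79]]' --fingers -0.4

```text
clock: 1.1
tcp_pos: [368.1, -319.0, 150.0]
tool_rot: [-1.941, -2.469, -0.0]
wrist_force: [-0.1, -0.1, -0.0]
opening: 0.696
finger_force: 0.0
```

```bash
cat > look.py <<'E'
import sys
from seg import *
from plan import plan
name,x,y=sys.argv[1],float(sys.argv[2]),float(sys.argv[3])
st=manip.get_state();p,_=optics.snapshot("wrist");i=p[:,:,::-1].copy()
r=rect("wrist",i,32,x,y,100,100,4,st)
cv2.imwrite(f"pics/{name}.png",np.hstack([cv2.resize(i,(400,300))[:,:],rect("wrist",i,32,x,y,133,100,3,st)[:300,:400]]))
b=box(masks(r)["blue"],x,y,100,100,4,600); print(np.array(b).round(1),"opening",st["opening"])
if b: X,Y,A=b[0][:3]; plan((X,Y,100,A),(X,Y,60,A),(X,Y,29,A))
E
python3 look.py w1 367 -318
```

```text
[[ 368.6 -317.2  103.7   51.2   34.6]] opening 0.6959579646551081
t 1.15 at [ 368.04 -319.11  150.05]
(368.57362365722656, -317.187557220459, 100, np.float32(103.73627)) tr [0.17 0.1  5.01] dr [-0.01 -0.04 -0.04]
(368.57362365722656, -317.187557220459, 60, np.float32(103.73627)) tr [0.17 0.1  9.01] dr [-0.01 -0.04 -0.04]
(368.57362365722656, -317.187557220459, 29, np.float32(103.73627)) tr [ 0.17  0.1  12.11] dr [-0.01 -0.04 -0.04]
```

View pics/w1.png

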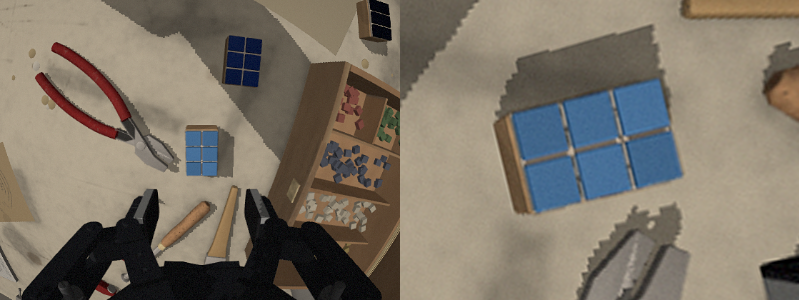

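jog_arm --translation '[[0.2,0.1,5],[0.2,0.1,9],[0.2,0.1,11.0],[0.2,0.1,12.0],[0.2,0.1,12.0]]' --dr '[[0,0,0],[0,0,0],[0,0,0],[0,0,0],[0,0,0]]'

```text
clock: 1.78
tcp_pos: [368.6, -316.9, 30.0]
tool_rot: [-1.946, -2.466, 0.0]
wrist_force: [0.9, -0.7, -0.0]
opening: 0.699
finger_force: 0.0
```

jog_arm --translation '[[0,0,0],[0,0,0],[0,0,0],[0,0,0],[0,0,0],[0,0,0]]' --dr '[[0,0,0],[0,0,0],[0,0,0],[0,0,0],[0,0,0],[0,0,0]]' --fingers 1 --grip_force 45

```text
clock: 2.52
tcp_pos: [369.2, -317.5, 31.3]
tool_rot: [1.945, 2.465, -0.0]
wrist_force: [0.0, -0.4, 6.6]
opening: 0.411
finger_force: 46.2
```

jog_arm --translation '[[0,0,-2],[0,0,-6],[0,0,-10],[0,0,-10],[0,0,-10]]' --dr '[[0,0,0],[0,0,0],[0,0,0],[0,0,0],[0,0,0]]'

```text
clock: 3.15
tcp_pos: [368.2, -317.1, 130.1]
tool_rot: [-1.946, -2.466, 0.0]
wrist_force: [0.2, -0.3, -1.0]
opening: 0.413
finger_force: 45.4
```

```bash
python3 plan.py 533 259.7 120 96.8
```

```text
t 3.15 at [ 368.19 -317.07  130.1 ]
(533.0, 259.7, 120.0, 96.8) tr [52.27 29.42  1.  ] dr [-0.02 -0.    6.63]
```

jog_arm --translation '[[3,1.7,0.1],[8,4.5,0.2],[13,7.3,0.3],[18,10.1,0.4],[23,12.9,0.5],[28,15.8,0.6],[33,18.6,0.7],[38,21.4,0.8]]' --dr '[[0,0,0.4],[0,0,1],[0,0,1.6],[0,0,2.3],[0,0,2.9],[0,0,3.5],[0,0,4.2],[0,0,4.8]]'

```text
clock: 4.15
tcp_pos: [487.8, 103.9, 120.8]
tool_rot: [-2.047, -2.382, 0.004]
wrist_force: [0.9, 0.1, -0.5]
opening: 0.415
finger_force: 45.3
```

```bash
python3 plan.py 533 259.7 100 96.8
```

```text
t 4.15 at [487.82 103.87 120.78]
(533.0, 259.7, 100.0, 96.8) tr [14.73  6.82  2.05] dr [-0.16  0.05  1.85]
```

jog_arm --translation '[[5,2.3,0.7],[10,4.6,1.4],[13,6,1.8],[14.7,6.8,2],[14.7,6.8,2],[14.7,6.8,2],[14.7,6.8,2]]' --dr '[[0,0,0.6],[0,0,1.2],[0,0,1.6],[0,0,1.8],[0,0,1.8],[0,0,1.8],[0,0,1.8]]'

```text
clock: 5.03
tcp_pos: [533.6, 255.7, 102.4]
tool_rot: [2.087, 2.347, -0.002]
wrist_force: [-0.4, 0.1, -1.0]
opening: 0.416
finger_force: 45.3
```

```bash
python3 - <<'E'
from seg import *
from plan import plan
st=manip.get_state();p,_=optics.snapshot("wrist");i=p[:,:,::-1].copy()
r=rect("wrist",i,14,540,222,300,140,2.5,st)
cv2.imwrite("pics/m.png",np.vstack([r, cv2.resize(i,(300,225))[:, :].copy() if 0 else np.zeros((1,750,3),np.uint8)]))
print(np.array(box(masks(r)["yellow"],540,222,300,140,2.5,600)).round(1))
r=rect("wrist",i,87,533,260,120,120,3,st);cv2.imwrite("pics/m2.png",r)
print("held",np.array(box(masks(r)["blue"],533,260,120,120,3,300)).round(1))
plan((533,259.7,60,96.8),(533,259.7,46,96.8))
E
```

```text
[[525.3 334.5  96.8  49.4  33.6]
 [532.8 272.1   6.3  33.5  26.6]]
held [[487.2 305.   90.   29.7  28. ]
 [535.5 245.2  96.8  58.7  39.5]]
t 5.08 at [533.7  256.09 102.53]
(533, 259.7, 60, 96.8) tr [ 0.37 -0.03  4.25] dr [-0.01  0.05 -0.07]
(533, 259.7, 46, 96.8) tr [ 0.37 -0.03  5.65] dr [-0.01  0.05 -0.07]
```

View pics/m.png

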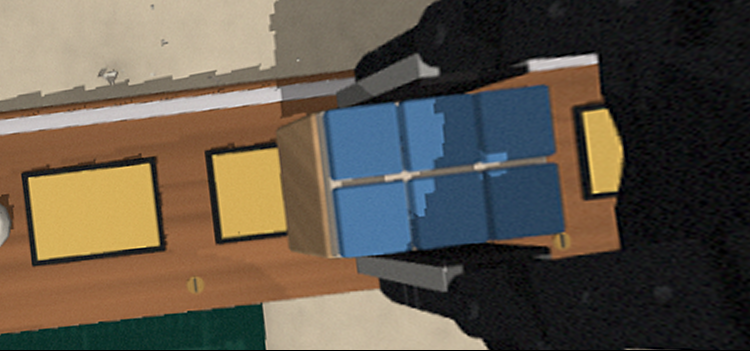

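```bash
python3 plan.py 534.2 260.9 60 96.8 534.2 260.9 45.5 96.8
```

```text
t 5.08 at [533.7  256.09 102.53]
(534.2, 260.9, 60.0, 96.8) tr [0.48 0.11 4.25] dr [-0.01  0.05 -0.07]
(534.2, 260.9, 45.5, 96.8) tr [0.48 0.11 5.7 ] dr [-0.01  0.05 -0.07]
```

jog_arm --translation '[[0.4,0.1,2],[0.4,0.1,4],[0.4,0.1,4.7],[0.4,0.1,4.7],[0.4,0.1,4.7],[0.4,0.1,4.7]]' --dr '[[0,0,0],[0,0,0],[0,0,0],[0,0,0],[0,0,0],[0,0,0]]'

```text
clock: 5.82
tcp_pos: [534.5, 262.2, 55.9]
tool_rot: [2.084, 2.35, 0.002]
wrist_force: [0.5, 0.5, -0.4]
opening: 0.411
finger_force: 45.3
```

```bash
python3 plan.py 534.2 260.9 45.5 96.8
```

```text
t 5.83 at [534.53 262.17  55.95]
(534.2, 260.9, 45.5, 96.8) tr [-0.12 -0.05  1.04] dr [ 0.07 -0.03  0.05]
```

jog_arm --translation '[[-0.1,-0.05,0.6],[-0.1,-0.05,1.0],[-0.1,-0.05,1.0],[-0.1,-0.05,1.0]]' --dr '[[0,0,0],[0,0,0],[0,0,0],[0,0,0]]'

```text
clock: 6.32
tcp_pos: [533.7, 260.8, 45.4]
tool_rot: [2.085, 2.35, -0.0]
wrist_force: [-1.1, 0.1, 3.3]
opening: 0.414
finger_force: 45.9
```

```bash
cat > held.py <<'E'
import sys
from seg import *
from plan import plan
# block on mark: compare measured tesserae at z=46 with mark pose
x,y=map(float,sys.argv[1:3])
st=manip.get_state();p,_=optics.snapshot("wrist");i=p[:,:,::-1].copy()
r=rect("wrist",i,46,x,y,100,100,4,st)
print("block",np.array(box(masks(r)["blue"],x,y,100,100,4,500)).round(1))
r=rect("wrist",i,14,540,222,300,140,2.5,st)
print("marks",np.array(box(masks(r)["yellow"],540,222,300,140,2.5,600)).round(1),"force",st["wrist_force"])
plan((x,y,120,96.8))
E
python3 held.py 534.2 260.9
```

```text
block [[536.9 254.7  97.9  66.1  38.4]]
marks [[525.3 334.5  96.8  49.4  33.4]
 [540.1 198.   13.2  37.1  22.2]] force [-1.11  0.06  3.31]
t 6.38 at [533.68 260.71  45.4 ]
(534.2, 260.9, 120, 96.8) tr [ 0.01  0.05 -7.46] dr [-0.    0.01  0.05]
```

jog_arm --translation '[[0,0,0],[0,0,0],[0,0,0],[0,0,0]]' --dr '[[0,0,0],[0,0,0],[0,0,0],[0,0,0]]' --fingers -0.4

```text
clock: 6.88
tcp_pos: [533.7, 260.9, 45.2]
tool_rot: [-2.085, -2.35, -0.0]
wrist_force: [-0.9, -0.7, -0.2]
opening: 0.701
finger_force: 0.0
```

jog_arm --translation '[[0,0,-2],[0,0,-7],[0,0,-11],[0,0,-11],[0,0,-11]]' --dr '[[0,0,0],[0,0,0],[0,0,0],[0,0,0],[0,0,0]]'

```text
clock: 7.5
tcp_pos: [533.6, 260.7, 156.0]
tool_rot: [2.085, 2.35, 0.001]
wrist_force: [-0.3, -0.8, 0.0]
opening: 0.697
finger_force: 0.0
```

```bash
python3 held.py 534.2 260.9; python3 plan.py 446.8 -34.7 150 81.3
```

```text
block [[534.2 261.3  96.5  51.1  34.6]]
marks [[525.2 334.5  96.8  49.5  33.6]
 [542.9 187.   97.1  49.4  33.6]
 [551.8 112.9  96.6  49.1  33.6]] force [-0.28 -0.84  0.04]
t 7.55 at [533.21 260.52 155.2 ]
(534.2, 260.9, 120, 96.8) tr [0.03 0.11 3.52] dr [-0.05  0.03  0.05]
t 7.55 at [533.21 260.52 155.2 ]
(446.8, -34.7, 150.0, 81.3) tr [-28.28 -12.1    0.54] dr [-0.04  0.03 15.55]
```

jog_arm --translation '[[-5,-2.1,0.2],[-10,-4.3,0.5],[-16,-6.8,0.5],[-22,-9.4,0.5],[-28.3,-12.1,0.5],[-28.3,-12.1,0.5],[-28.3,-12.1,0.5],[-28.3,-12.1,0.5]]' --dr '[[0,0,3],[0,0,6],[0,0,9],[0,0,12],[0,0,15.5],[0,0,15.5],[0,0,15.5],[0,0,15.5]]'

```text
clock: 8.55
tcp_pos: [447.9, -32.7, 150.1]
tool_rot: [-2.379, -2.051, -0.001]
wrist_force: [0.3, 0.6, 0.3]
opening: 0.696
finger_force: 0.0
```

```bash
sed -i 's/29,A/31.5,A/' look.py; python3 look.py w2 446.8 -34.7
```

```text
[[446.8 -34.7  80.8  50.8  33.8]] opening 0.6957657934129952
t 8.6 at [447.96 -32.55 150.14]
(446.8460205078125, -34.739680480957034, 100, np.float32(80.837654)) tr [-0.24 -0.08  5.01] dr [ 0.01 -0.06  0.7 ]
(446.8460205078125, -34.739680480957034, 60, np.float32(80.837654)) tr [-0.24 -0.08  9.01] dr [ 0.01 -0.06  0.7 ]
(446.8460205078125, -34.739680480957034, 31.5, np.float32(80.837654)) tr [-0.25 -0.08 11.86] dr [ 0.01 -0.06  0.7 ]
```

View pics/w2.png

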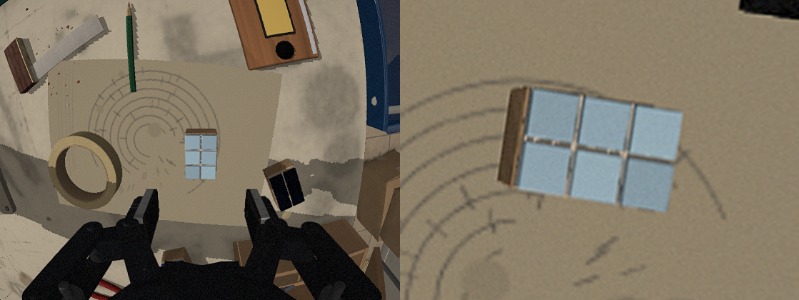

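Wrist view: the pale block at (200,155) stands free; ring and navy are clear of the fingers.

jog_arm --translation '[[-0.2,-0.1,4],[-0.2,-0.1,8],[-0.2,-0.1,10.5],[-0.2,-0.1,11.8],[-0.2,-0.1,11.8],[-0.2,-0.1,11.8]]' --dr '[[0,0,0.7],[0,0,0.7],[0,0,0.7],[0,0,0.7],[0,0,0.7],[0,0,0.7]]'

```text
clock: 9.35
tcp_pos: [446.1, -34.9, 31.7]
tool_rot: [-2.391, -2.035, -0.0]
wrist_force: [-0.6, 0.7, -0.6]
opening: 0.699
finger_force: 0.0
```

jog_arm --translation '[[0,0,0],[0,0,0],[0,0,0],[0,0,0],[0,0,0]]' --dr '[[0,0,0],[0,0,0],[0,0,0],[0,0,0],[0,0,0]]' --fingers 1

```text
clock: 9.98
tcp_pos: [446.4, -36.0, 32.8]
tool_rot: [2.394, 2.033, 0.002]
wrist_force: [-0.4, 1.9, 5.3]
opening: 0.411
finger_force: 45.7
```

jog_arm --translation '[[0,0,-2],[0,0,-6],[0,0,-11],[0,0,-11],[0,0,-11]]' --dr '[[0,0,0],[0,0,0],[0,0,0],[0,0,0],[0,0,0]]'

```text
clock: 10.6
tcp_pos: [445.6, -36.9, 142.0]
tool_rot: [2.396, 2.032, -0.001]
wrist_force: [0.1, -0.6, -1.7]
opening: 0.411
finger_force: 45.3
```

```bash
python3 plan.py 525.2 334.5 130 96.8
```

```text
t 10.6 at [445.58 -36.94 142.  ]
(525.2, 334.5, 130.0, 96.8) tr [37.95  1.79  1.17] dr [ -0.03   0.03 -16.2 ]
```

jog_arm --translation '[[3,0.1,0.1],[8,0.4,0.2],[13,0.6,0.4],[18,0.8,0.6],[23,1.1,0.8],[28,1.3,0.9],[33,1.6,1.1],[36.5,1.7,1.1]]' --dr '[[0,0,-1.3],[0,0,-3.4],[0,0,-5.5],[0,0,-7.7],[0,0,-9.8],[0,0,-12],[0,0,-14.1],[0,0,-16.2]]'

```text
clock: 11.6
tcp_pos: [521.0, 323.2, 128.9]
tool_rot: [-2.08, -2.353, 0.004]
wrist_force: [0.3, 0.7, -0.8]
opening: 0.412
finger_force: 45.3
```

jog_arm --translation '[[1,0,0],[1,0,0],[1,0,0],[1,0,0]]' --dr '[[0,0,0],[0,0,0],[0,0,0],[0,0,0]]'

```text
clock: 12.1
tcp_pos: [521.3, 329.1, 131.2]
tool_rot: [2.086, 2.348, -0.002]
wrist_force: [0.9, -0.0, -1.0]
opening: 0.414
finger_force: 45.2
```

```bash
python3 plan.py 525.2 333.7 56 96.8
```

```text
t 12.1 at [521.25 329.13 131.2 ]
(525.2, 333.7, 56.0, 96.8) tr [0.42 0.45 7.52] dr [-0.01  0.08 -0.05]
```

jog_arm --translation '[[0.4,0.4,2],[0.4,0.4,5],[0.4,0.4,7.5],[0.4,0.4,7.5],[0.4,0.4,7.5],[0.4,0.4,7.5]]' --dr '[[0,0,0],[0,0,0],[0,0,0],[0,0,0],[0,0,0],[0,0,0]]'

```text
clock: 12.85
tcp_pos: [525.0, 336.0, 57.3]
tool_rot: [2.085, 2.35, 0.003]
wrist_force: [-0.9, 0.4, -2.2]
opening: 0.418
finger_force: 45.2
```

```bash
python3 plan.py 525.2 333.7 46 96.8
```

```text
t 12.85 at [525.03 335.99  57.34]
(525.2, 333.7, 46.0, 96.8) tr [-0.23 -0.01  1.13] dr [ 0.1  -0.06  0.04]
```

jog_arm --translation '[[-0.2,0,0.5],[-0.2,0,0.9],[-0.2,0,1.1],[-0.2,0,1.1],[-0.2,0,1.1]]' --dr '[[0,0,0],[0,0,0],[0,0,0],[0,0,0],[0,0,0]]'

```text
clock: 13.48
tcp_pos: [524.9, 333.1, 46.9]
tool_rot: [2.084, 2.349, -0.0]
wrist_force: [-2.1, -2.4, 11.2]
opening: 0.409
finger_force: 46.7
```

jog_arm --translation '[[0,0,-0.1],[0,0,-0.1],[0,0,-0.1],[0,0,-0.1]]' --dr '[[0,0,0],[0,0,0],[0,0,0],[0,0,0]]' --fingers -0.4

```text
clock: 13.98
tcp_pos: [524.6, 333.4, 46.1]
tool_rot: [-2.085, -2.35, 0.0]
wrist_force: [-0.3, 0.1, 0.7]
opening: 0.697
finger_force: 0.0
```

jog_arm --translation '[[0,0,-2],[0,0,-7],[0,0,-11],[0,0,-11],[0,0,-11]]' --dr '[[0,0,0],[0,0,0],[0,0,0],[0,0,0],[0,0,0]]'

```text
clock: 14.6
tcp_pos: [524.7, 333.1, 156.9]
tool_rot: [2.084, 2.35, 0.0]
wrist_force: [0.3, -0.7, -1.2]
opening: 0.703
finger_force: 0.0
```

```bash
python3 held.py 525.2 334.5; python3 plan.py 544.4 -92.8 150 106.9
```

```text
block [[483.3 334.5  90.   99.8  16. ]
 [525.5 334.1  97.1  51.   34.2]]
marks [[541.  188.4  97.4  54.2  37.4]] force [ 0.34 -0.69 -1.23]
t 14.65 at [524.35 332.81 156.06]
(525.2, 334.5, 120, 96.8) tr [0.16 0.11 3.61] dr [-0.04  0.05  0.05]
t 14.65 at [524.35 332.81 156.06]
(544.4, -92.8, 150.0, 106.9) tr [-42.5   -3.08   0.65] dr [ -0.04   0.05 -10.05]
```

Pale is centred (525.5, 334.1 against 525.2, 334.5). Next navy.

jog_arm --translation '[[-5,-0.4,0.1],[-11,-0.8,0.2],[-17,-1.3,0.3],[-23,-1.7,0.4],[-29,-2.1,0.5],[-35,-2.6,0.6],[-40,-2.9,0.6],[-42.2,-3.1,0.6]]' --dr '[[0,0,-1.5],[0,0,-3],[0,0,-4.5],[0,0,-6],[0,0,-7.5],[0,0,-9],[0,0,-10],[0,0,-10]]'

```text
clock: 15.65
tcp_pos: [542.9, -93.5, 148.7]
tool_rot: [-1.877, -2.517, 0.004]
wrist_force: [0.4, 1.1, 0.2]
opening: 0.7
finger_force: 0.0
```

jog_arm --translation '[[-0.2,0,0],[-0.2,0,0],[-0.2,0,0]]' --dr '[[0,0,0],[0,0,0],[0,0,0]]'

```text
clock: 16.02
tcp_pos: [544.8, -89.1, 150.3]
tool_rot: [-1.868, -2.525, -0.001]
wrist_force: [-0.1, -0.2, -0.3]
opening: 0.698
finger_force: 0.0
```

```bash
python3 look.py w3 544.4 -92.8
```

```text
[[544.5 -92.3 105.6  49.4  33.1]] opening 0.6975792422379743
t 16.07 at [544.85 -89.3  150.4 ]
(544.4849151611328, -92.25014190673828, 100, np.float32(105.59282)) tr [-0.27 -0.12  5.04] dr [ 0.01 -0.04  1.42]
(544.4849151611328, -92.25014190673828, 60, np.float32(105.59282)) tr [-0.28 -0.12  9.04] dr [ 0.01 -0.04  1.42]
(544.4849151611328, -92.25014190673828, 31.5, np.float32(105.59282)) tr [-0.28 -0.12 11.89] dr [ 0.01 -0.04  1.42]
```

View pics/w3.png

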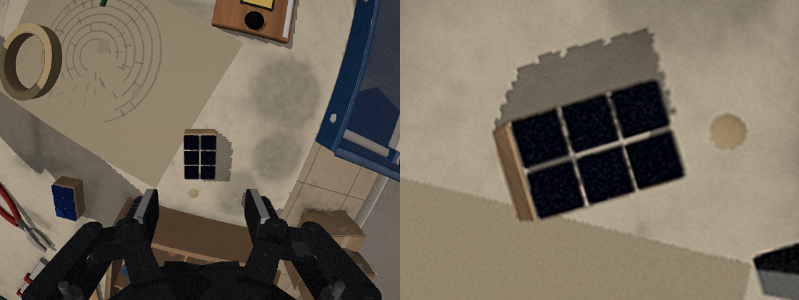

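jog_arm --translation '[[-0.3,-0.1,4],[-0.3,-0.1,8],[-0.3,-0.1,10.5],[-0.3,-0.1,11.8],[-0.3,-0.1,11.8],[-0.3,-0.1,11.8]]' --dr '[[0,0,1.2],[0,0,1.2],[0,0,1.2],[0,0,1.2],[0,0,1.2],[0,0,1.2]]'

```text
clock: 16.82
tcp_pos: [545.5, -94.0, 33.3]
tool_rot: [1.897, 2.503, 0.002]
wrist_force: [1.4, -0.0, -0.0]
opening: 0.699
finger_force: 0.0
```

jog_arm --translation '[[0,0,0],[0,0,0],[0,0,0],[0,0,0],[0,0,0]]' --dr '[[0,0,0],[0,0,0],[0,0,0],[0,0,0],[0,0,0]]' --fingers 1

```text
clock: 17.45
tcp_pos: [545.3, -94.5, 33.4]
tool_rot: [1.898, 2.502, 0.001]
wrist_force: [-0.3, 0.1, 6.2]
opening: 0.415
finger_force: 46.3
```

jog_arm --translation '[[0,0,-2],[0,0,-6],[0,0,-10],[0,0,-10],[0,0,-10]]' --dr '[[0,0,0],[0,0,0],[0,0,0],[0,0,0],[0,0,0]]'

```text
clock: 18.08
tcp_pos: [544.2, -94.8, 132.4]
tool_rot: [-1.899, -2.503, 0.001]
wrist_force: [-0.1, 0.1, -1.4]
opening: 0.414
finger_force: 45.5
```

```bash
python3 plan.py 551.7 113.4 120 96.8
```

```text
t 18.07 at [544.16 -94.8  132.42]
(551.7, 113.4, 120.0, 96.8) tr [19.85  6.33  1.23] dr [-0.03  0.03  8.83]
```

jog_arm --translation '[[3,1,0.2],[8,2.6,0.5],[13,4.2,0.8],[17,5.4,1],[19.6,6.3,1.2],[19.6,6.3,1.2],[19.6,6.3,1.2],[19.6,6.3,1.2]]' --dr '[[0,0,1.4],[0,0,3.6],[0,0,5.8],[0,0,7.5],[0,0,8.8],[0,0,8.8],[0,0,8.8],[0,0,8.8]]'

```text
clock: 19.08
tcp_pos: [552.3, 109.5, 119.8]
tool_rot: [2.087, 2.348, -0.003]
wrist_force: [0.3, 0.0, -0.8]
opening: 0.415
finger_force: 45.5
```

```bash
python3 plan.py 552 111.4 57 96.8
```

```text
t 19.07 at [552.29 109.46 119.77]
(552.0, 111.4, 57.0, 96.8) tr [0.2  0.   6.28] dr [-0.07  0.07 -0.07]
```

jog_arm --translation '[[0.1,0,2],[0.1,0,5],[0.1,0,6.3],[0.1,0,6.3],[0.1,0,6.3],[0.1,0,6.3]]' --dr '[[0,0,0],[0,0,0],[0,0,0],[0,0,0],[0,0,0],[0,0,0]]'

```text
clock: 19.82
tcp_pos: [553.0, 112.6, 58.2]
tool_rot: [2.084, 2.349, 0.002]
wrist_force: [-0.7, 0.6, -1.3]
opening: 0.414
finger_force: 45.4
```

```bash
python3 plan.py 552 111.4 47.3 96.8
```

```text
t 19.82 at [552.99 112.63  58.2 ]
(552.0, 111.4, 47.3, 96.8) tr [-0.11 -0.12  1.09] dr [ 0.1  -0.02  0.05]
```

jog_arm --translation '[[-0.1,-0.1,0.5],[-0.1,-0.1,0.9],[-0.1,-0.1,1.05],[-0.1,-0.1,1.05],[-0.1,-0.1,1.05]]' --dr '[[0,0,0],[0,0,0],[0,0,0],[0,0,0],[0,0,0]]'

```text
clock: 20.45
tcp_pos: [551.3, 111.0, 47.4]
tool_rot: [2.084, 2.35, -0.001]
wrist_force: [-1.9, -0.7, 6.6]
opening: 0.414
finger_force: 46.2
```

jog_arm --translation '[[0,0,0],[0,0,0],[0,0,0],[0,0,0]]' --dr '[[0,0,0],[0,0,0],[0,0,0],[0,0,0]]' --fingers -0.4

```text
clock: 20.95
tcp_pos: [551.5, 111.3, 46.7]
tool_rot: [-2.085, -2.35, 0.0]
wrist_force: [-0.4, -0.4, -0.0]
opening: 0.695
finger_force: 0.0
```

jog_arm --translation '[[0,0,-2],[0,0,-7],[0,0,-11],[0,0,-11],[0,0,-11]]' --dr '[[0,0,0],[0,0,0],[0,0,0],[0,0,0],[0,0,0]]'

```text
clock: 21.58
tcp_pos: [551.3, 110.8, 157.2]
tool_rot: [2.085, 2.35, -0.0]
wrist_force: [-0.2, 0.0, 0.5]
opening: 0.702
finger_force: 0.0
```

```bash
python3 held.py 551.8 113.2; python3 plan.py 386.5 -211 150 99.1
```

```text
block [[551.7 112.8  97.3  49.8  33. ]]
marks [[542.8 187.5  97.   49.2  33.5]] force [-0.18  0.04  0.47]
t 21.62 at [550.95 110.78 156.51]
(551.8, 113.2, 120, 96.8) tr [0.23 0.12 3.65] dr [-0.06  0.03  0.04]
t 21.62 at [550.95 110.78 156.51]
(386.5, -211.0, 150.0, 99.1) tr [-29.99 -20.16   0.69] dr [-0.06  0.03 -2.26]
```

Navy is good. Now cobalt.

jog_arm --translation '[[-4,-2.7,0.1],[-9,-6,0.3],[-14,-9.4,0.4],[-19,-12.8,0.5],[-24,-16.1,0.6],[-28,-18.8,0.7],[-30,-20.2,0.7],[-30,-20.2,0.7]]' --dr '[[0,0,-0.3],[0,0,-0.6],[0,0,-1],[0,0,-1.4],[0,0,-1.8],[0,0,-2.1],[0,0,-2.3],[0,0,-2.3]]'

```text
clock: 22.62
tcp_pos: [384.8, -212.2, 148.8]
tool_rot: [-2.041, -2.385, 0.002]
wrist_force: [0.6, 0.8, 0.9]
opening: 0.705
finger_force: 0.0
```

jog_arm --translation '[[0,0,0],[0,0,0],[0,0,0]]' --dr '[[0,0,0],[0,0,0],[0,0,0]]'

```text
clock: 23.0
tcp_pos: [387.2, -209.8, 149.8]
tool_rot: [-2.035, -2.394, -0.001]
wrist_force: [0.2, -0.6, -0.0]
opening: 0.704
finger_force: 0.0
```

```bash
python3 look.py w4 386.5 -211
```

```text
[[ 386.3 -210.9   99.2   51.    34. ]] opening 0.7040890783184837
t 23.05 at [ 387.12 -209.96  149.83]
(386.3369674682617, -210.88919830322266, 100, np.float32(99.16235)) tr [-0.08 -0.09  4.98] dr [ 0.01 -0.01  0.08]
(386.3369674682617, -210.88919830322266, 60, np.float32(99.16235)) tr [-0.08 -0.09  8.98] dr [ 0.01 -0.01  0.08]
(386.3369674682617, -210.88919830322266, 31.5, np.float32(99.16235)) tr [-0.08 -0.09 11.83] dr [ 0.01 -0.01  0.08]
```

View pics/w4.png

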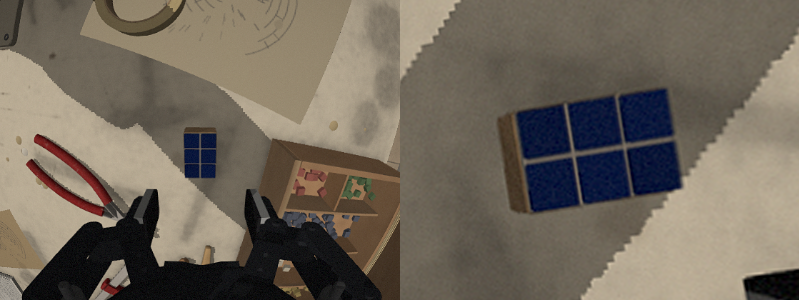

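Cobalt at (200,155) in the wrist view is free, and the case corner (270,145) lies well outside the right finger.

jog_arm --translation '[[-0.1,-0.1,4],[-0.1,-0.1,8],[-0.1,-0.1,10.5],[-0.1,-0.1,11.8],[-0.1,-0.1,11.8],[-0.1,-0.1,11.8]]' --dr '[[0,0,0],[0,0,0],[0,0,0],[0,0,0],[0,0,0],[0,0,0]]'

```text
clock: 23.8
tcp_pos: [386.4, -211.7, 32.3]
tool_rot: [2.036, 2.391, 0.001]
wrist_force: [0.4, -0.7, -1.1]
opening: 0.702
finger_force: 0.0
```

jog_arm --translation '[[0,0,0],[0,0,0],[0,0,0],[0,0,0],[0,0,0]]' --dr '[[0,0,0],[0,0,0],[0,0,0],[0,0,0],[0,0,0]]' --fingers 1

```text
clock: 24.42
tcp_pos: [386.2, -212.1, 32.6]
tool_rot: [2.037, 2.39, 0.0]
wrist_force: [-0.5, 0.7, 5.5]
opening: 0.415
finger_force: 45.3
```

jog_arm --translation '[[0,0,-2],[0,0,-6],[0,0,-11],[0,0,-12],[0,0,-12]]' --dr '[[0,0,0],[0,0,0],[0,0,0],[0,0,0],[0,0,0]]'

```text
clock: 25.05
tcp_pos: [385.8, -212.4, 152.1]
tool_rot: [2.038, 2.389, -0.0]
wrist_force: [0.5, 1.1, -1.4]
opening: 0.415
finger_force: 45.3
```

```bash
python3 plan.py 542.8 187 140 96.8
```

```text
t 25.05 at [ 385.76 -212.44  152.1 ]
(542.8, 187.0, 140.0, 96.8) tr [36.96 21.82  1.18] dr [0.04 0.07 2.29]
```

jog_arm --translation '[[3,1.8,0.1],[8,4.7,0.2],[13,7.7,0.4],[18,10.6,0.6],[23,13.6,0.8],[28,16.5,0.9],[33,19.5,1.1],[36,21.3,1.1]]' --dr '[[0,0,0.2],[0,0,0.5],[0,0,0.8],[0,0,1.1],[0,0,1.4],[0,0,1.7],[0,0,2.0],[0,0,2.3]]'

```text
clock: 26.05
tcp_pos: [538.5, 180.8, 138.7]
tool_rot: [-2.08, -2.352, 0.002]
wrist_force: [-0.7, -0.4, -1.2]
opening: 0.411
finger_force: 45.3
```

jog_arm --translation '[[0.8,0.4,0],[0.8,0.4,0],[0.8,0.4,0],[0.8,0.4,0]]' --dr '[[0,0,0],[0,0,0],[0,0,0],[0,0,0]]'

```text
clock: 26.55
tcp_pos: [541.8, 184.1, 140.6]
tool_rot: [2.087, 2.348, -0.002]
wrist_force: [0.2, 0.5, -0.6]
opening: 0.414
finger_force: 45.3
```

```bash
python3 plan.py 542.9 186 57 96.8
```

```text
t 26.55 at [541.8  184.06 140.61]
(542.9, 186.0, 57.0, 96.8) tr [0.19 0.14 8.36] dr [-0.04  0.07 -0.05]
```

jog_arm --translation '[[0.1,0.1,3],[0.1,0.1,6],[0.1,0.1,8.3],[0.1,0.1,8.3],[0.1,0.1,8.3],[0.1,0.1,8.3],[0.1,0.1,8.3]]' --dr '[[0,0,0],[0,0,0],[0,0,0],[0,0,0],[0,0,0],[0,0,0],[0,0,0]]'

```text
clock: 27.42
tcp_pos: [543.3, 187.1, 58.7]
tool_rot: [2.084, 2.349, 0.002]
wrist_force: [-0.0, -0.3, -0.8]
opening: 0.416
finger_force: 45.3
```

```bash
python3 plan.py 542.9 186 46.5 96.8
```

```text
t 27.43 at [543.34 187.08  58.68]
(542.9, 186.0, 46.5, 96.8) tr [-0.1  -0.06  1.22] dr [ 0.08 -0.01  0.04]
```

jog_arm --translation '[[-0.1,0,0.6],[-0.1,0,1.0],[-0.1,0,1.2],[-0.1,0,1.2],[-0.1,0,1.2]]' --dr '[[0,0,0],[0,0,0],[0,0,0],[0,0,0],[0,0,0]]'

```text
clock: 28.05
tcp_pos: [542.7, 185.7, 46.6]
tool_rot: [2.084, 2.35, -0.001]
wrist_force: [-2.1, -2.3, 9.2]
opening: 0.414
finger_force: 46.5
```

jog_arm --translation '[[0,0,0],[0,0,0],[0,0,0],[0,0,0]]' --dr '[[0,0,0],[0,0,0],[0,0,0],[0,0,0]]' --fingers -0.4

```text
clock: 28.55
tcp_pos: [542.9, 186.0, 45.7]
tool_rot: [-2.085, -2.35, 0.0]
wrist_force: [-1.2, 0.9, -0.2]
opening: 0.702
finger_force: 0.0
```

jog_arm --translation '[[0,0,-2],[0,0,-7],[0,0,-11],[0,0,-14],[0,0,-14],[0,0,-14]]' --dr '[[0,0,0],[0,0,0],[0,0,0],[0,0,0],[0,0,0],[0,0,0]]'

```text
clock: 29.3
tcp_pos: [542.7, 185.6, 185.9]
tool_rot: [2.085, 2.35, -0.001]
wrist_force: [-0.0, -0.4, 0.3]
opening: 0.701
finger_force: 0.0
```

```bash
python3 held.py 542.9 187.1; python3 - <<'E'
from h import *
p,_=optics.snapshot("scene"); s=p[180:320,130:330,::-1]
p,_=optics.snapshot("wrist"); w=p[:,:,::-1]
cv2.imwrite("pics/f.png",np.hstack([cv2.resize(s,(400,280)),cv2.resize(w,(373,280))]))
E
```

```text
block [[543.2 186.9  96.8  51.1  34.2]]
marks [] force [-0.03 -0.35  0.27]
t 29.35 at [542.37 185.5  185.34]
(542.9, 187.1, 120, 96.8) tr [0.16 0.08 6.53] dr [-0.07  0.04  0.05]
```

View pics/f.png

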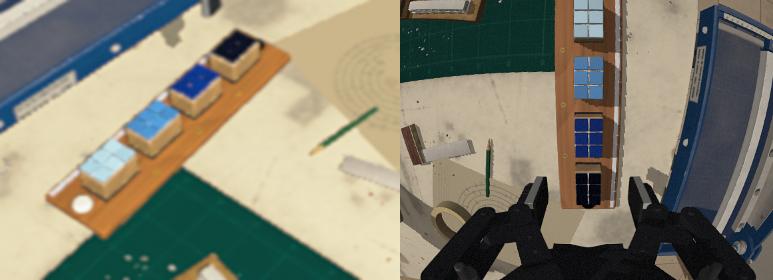

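The picture shows all four blocks flat on their marks. Pale is by the white stud at (82,205), followed by sky, cobalt and navy, and the gripper is clear above.

```bash
python3 -c "
from rig import ticket
print(ticket.close_job())"
```

```text
the job is handed in; nothing more can be done
None
```

The four blocks lie flat and released on their marks, pale (white stud), sky, cobalt, navy (black stud), each within about 1 mm of centre by the wrist camera; the job was handed in at about 29 s.

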